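Repack roof finials into the hand-over tray in reverse order

TASK

Move the four roof finials from the cork pads of the plywood rack into the blue tray, one to each bay, in reverse order, because the tray will be handed over turned round: the finial at the left end of the row goes into the right-hand end bay, the next one beside it, and so on, until the right-hand finial stands in the left-hand end bay (left and right as the robot sees them). Stand each upright on the floor of its bay, knock none over on the way, and leave all four standing free.

Things in the scene. Friction and masses are not known exactly. Their poses are not given: they have to be found in the camera images.
- rack: fixed plywood rack 84 x 400 mm, long side across the robot's front (turned at most 0.12 rad). Origin: on the table under the middle of the pad row; +y along the row to the robot's left, z up. Cork pads at y = +114, +38, -38, -114 mm, tops 21 mm above the table. In a small compartment at its left end (y = 201 mm) lies a flat copper blank, 52 x 14 mm, not part of the job
- tray: fixed blue plastic tray 82 x 310 x 14 mm, four empty bays in a row, long side across the robot's front (turned at most 0.12 rad). Origin: centre of its underside, on the table; +y along the row to the robot's left, z up. Bay centres at y = +114, +38, -38, -114 mm; bays 70 x 70 mm inside, floors 6 mm above the table; walls and dividers 6 mm thick, tops 14 mm above the table
- pad_a: cork pad 60 x 60 x 5 mm, fixed on the rack; the dome finial stands on it at the start. Origin: centre of its underside; x and y axes parallel to the rack's. Its place in the row of four varies
- pad_b: cork pad 60 x 60 x 5 mm, fixed on the rack; the turret finial stands on it at the start. Origin: centre of its underside; x and y axes parallel to the rack's. Its place in the row of four varies
- pad_c: cork pad 60 x 60 x 5 mm, fixed on the rack; the spire finial stands on it at the start. Origin: centre of its underside; x and y axes parallel to the rack's. Its place in the row of four varies
- pad_d: cork pad 60 x 60 x 5 mm, fixed on the rack; the ball finial stands on it at the start. Origin: centre of its underside; x and y axes parallel to the rack's. Its place in the row of four varies
- spire: finial: brass drum 42 mm across and 40 mm high under a pointed copper cone, 76 mm high in all. Origin: centre of its underside, z up. 0.11 to 0.23 kg. Stands upright on one of the pads at the start, within 8 mm of the pad's middle, turned up to 0.25 rad from the rack
- dome: finial: copper drum 44 mm across and 40 mm high under a low round dome with a small brass knob, 66 mm high in all. Origin: centre of its underside, z up. 0.11 to 0.23 kg. Stands upright on one of the pads at the start, within 8 mm of the pad's middle, turned up to 0.25 rad from the rack
- ball: finial: copper drum 40 mm across and 40 mm high, a thin neck and a brass ball 29 mm across above it, 75.5 mm high in all. Origin: centre of its underside, z up. 0.11 to 0.23 kg. Stands upright on one of the pads at the start, within 8 mm of the pad's middle, turned up to 0.25 rad from the rack
- turret: finial: square copper block 40 x 40 mm and 40 mm high (sides parallel to its x and y axes) under a stepped pyramid roof, 72 mm high in all. Origin: centre of its underside, z up. 0.11 to 0.23 kg. Stands upright on one of the pads at the start, within 8 mm of the pad's middle, turned up to 0.25 rad from the rack

How it is judged:
At the end, for the whole second after the job is handed in: Each finial stands upright (0.12 rad) and at rest on its bay floor (underside below 12 mm), centre within 16 mm of the bay centre along both tray axes; those 1st, 2nd, 3rd, 4th from the left on the rack are in the 4th, 3rd, 2nd, 1st bay from the left (((y of pad_c in the frame of rack between 0.094 and 0.134 m and y of spire in the frame of tray between -0.13 and -0.098 m) or (y of pad_c in the frame of rack between 0.018 and 0.058 m and y of spire in the frame of tray between -0.054 and -0.022 m) or (y of pad_c in the frame of rack between -0.058 and -0.018 m and y of spire in the frame of tray between 0.022 and 0.054 m) or (y of pad_c in the frame of rack between -0.134 and -0.094 m and y of spire in the frame of tray between 0.098 and 0.13 m)) and x of spire in the frame of tray between -0.016 and 0.016 m and z of each of spire, dome, ball, turret in the frame of tray below 0.012 m and angle between each of spire, dome, ball, turret's own z axis and vertical below 0.12 rad and linear speed of each of spire, dome, ball, turret below 0.02 m/s and ((y of pad_a in the frame of rack between 0.094 and 0.134 m and y of dome in the frame of tray between -0.13 and -0.098 m) or (y of pad_a in the frame of rack between 0.018 and 0.058 m and y of dome in the frame of tray between -0.054 and -0.022 m) or (y of pad_a in the frame of rack between -0.058 and -0.018 m and y of dome in the frame of tray between 0.022 and 0.054 m) or (y of pad_a in the frame of rack between -0.134 and -0.094 m and y of dome in the frame of tray between 0.098 and 0.13 m)) and x of dome in the frame of tray between -0.016 and 0.016 m and ((y of pad_d in the frame of rack between 0.094 and 0.134 m and y of ball in the frame of tray between -0.13 and -0.098 m) or (y of pad_d in the frame of rack between 0.018 and 0.058 m and y of ball in the frame of tray between -0.054 and -0.022 m) or (y of pad_d in the frame of rack between -0.058 and -0.018 m and y of ball in the frame of tray between 0.022 and 0.054 m) or (y of pad_d in the frame of rack between -0.134 and -0.094 m and y of ball in the frame of tray between 0.098 and 0.13 m)) and x of ball in the frame of tray between -0.016 and 0.016 m and ((y of pad_b in the frame of rack between 0.094 and 0.134 m and y of turret in the frame of tray between -0.13 and -0.098 m) or (y of pad_b in the frame of rack between 0.018 and 0.058 m and y of turret in the frame of tray between -0.054 and -0.022 m) or (y of pad_b in the frame of rack between -0.058 and -0.018 m and y of turret in the frame of tray between 0.022 and 0.054 m) or (y of pad_b in the frame of rack between -0.134 and -0.094 m and y of turret in the frame of tray between 0.098 and 0.13 m)) and x of turret in the frame of tray between -0.016 and 0.016 m); the robot touches nothing.
It fails at once if a finial is knocked over (tilted more than 0.7 rad) (angle between any of spire, dome, ball, turret's own z axis and vertical above 0.7 rad).
It also fails if it takes over 104 s, if anything falls off the work surface, if the arm or the gripper's body presses on something with over 40 N, if the wrist force passes 120 N, or if a joint passes its speed limit or range.

ROBOT

A 6-joint arm with a two-finger parallel gripper is mounted at the origin on the work surface. World frame = base frame: x ahead of the robot, y to its left, z up, the work surface at z = 0. Lengths are in m, angles in rad, forces in N, time in s.
With the tool pointing down it reaches from about 0.375 to 0.9 m from the base axis. Payload 3.1 kg.
Tool frame: the origin (TCP) lies at the very end of the fingers, on their centre line; the grasp point (between the pads) lies 19 mm behind it; z points along the fingers, y is the line along which they close (so a half turn about z gives the same grasp; the last joint's range is limited). The gripper opens to 87 mm and grips with 3 to 60 N. Pads are 19 mm wide; open, the fingers measure 117 mm over their backs; the gripper's body (75 mm by 190 mm) begins 51 mm behind the grasp point.
Start: joints at [-1.448, 0.527, 1.433, -0, 1.181, -0.178], TCP at [0.186, -0.597, 0.223] pointing down, gripper open.
Joint ranges: [-3.08, 3.08], [-0.75, 2.2], [0.22, 2.44], [-1.43, 4.57], [0, 2.65], [-2.85, 2.85]. Speed limits (rad/s): [2.79, 2.79, 3.14, 3.14, 3.14, 3.14].

INTERFACE

Orientations are given as a unit quaternion [x, y, z, w].
In Python, from rig import robot gives the robot as it stands. The module is installed in compiled form; this text tells all that it offers.
- The arm moves only by the tool play_rows, never from a script. Its argument "steps" is one flat list of numbers, 5 for each row, row after row: the opening, from -1 (shut) to 1 (fully open), then the shift along the tool's x, y, z as a fraction of full scale, then the turn about the tool's z as a fraction of full scale. In form: [claw, tx, ty, tz, twist, claw, tx, ty, tz, twist, ...]. A call has exactly 10 rows; each row shifts and turns the commanded pose from where the row before left it, along the tool's axes as they then stand; what a row does not reach is not made up. Full scale, the value 1, is 0.03 m for a shift and 0.1 rad for a turn. A row lasts 1/10 s, in which the tool goes at most 50 mm and 8.59 degrees, less where a joint would pass 70% of its speed; a pose out of reach is approached as far as the arm can. A call with a number of a shift or a turn outside -1 to 1 is refused whole. A call with a gripper value outside its range is refused whole. The fingers move at their own pace and stop on an object; "grip_force" is the grip in N (left out, the last holds). Time passes only in rows, so rows that do not move let the fingers close, or fill a call up. It gives the time, the measured TCP pose, the force, the opening and the grip force at its end, in the units of the state.
- robot.get_obs(): the state, without advancing time (a new reading comes with each control period).
- robot.camera(name): name is "scene" or "side" or "wrist"; returns a dict with "image" (384x512x3 uint8, red, green, blue), "mtx" (3x3 intrinsics, pixels), "rvec" (rotation vector, rad) and "tvec" (3), from world to camera coordinates, as OpenCV has them. Camera axes: x right, y down, z forward; pixel columns grow to the right and rows downward; lengths in m; the calibration is good to about 2 mm. A picture is of the moment at which its call begins. There is no depth.
- robot.hand_in(): hands the job in; it is judged then, once.
The state is a dict: "time": time; "q": joint angles; "joint_velocities": joint speeds; "joint_torque": joint torques, N m; "position": TCP position; "tool_rot": TCP orientation; "ft_force": force on the tool from outside, world axes, zero at the start; "moment": the same for the moment, N m; "grip_width": finger opening in m; "grip_force": force on a finger pad.
Only numpy, scipy, OpenCV 4.12 (cv2) and the standard library are available. Lean on these libraries where they do the work, as an engineer would, in place of code of your own. Each camera call takes 0.05 s, during which the arm holds its last target. There are 200 camera calls.

## Working session

There is one attempt and no reset: what is moved stays moved. The work goes in short steps, Python scripts to look and compute and a tool call to move; the robot and the scene stay as the last step left them, time stands still between calls to the robot, and variables do not carry over. Pictures are saved under pics/ and viewed, at most 14 in all, crops included, and the job is handed in when it is done.

Besides the shell and the picture viewer there is one more tool, called as name(argument=value, ...) on one line, values as JSON. play_rows: Moves the arm, as the interface text tells. Shift numbers are shares of 0.03 m and turn numbers shares of 0.1 rad, none past 1 either way. Its arguments: {"type":"object","properties":{"steps":{"type":"array"},"grip_force":{"type":"number"}},"required":["steps"]}

```bash
mkdir -p pics; python3 - <<'E'
from rig import robot
import cv2
o=robot.get_obs();print({k:o[k] for k in('time','position','tool_rot','grip_width','q')})
for n in('scene','side'):
    c=robot.camera(n);cv2.imwrite(f'pics/{n}0.png',c['image'][:,:,::-1]);print(n,c['mtx'].tolist(),c['rvec'],c['tvec'])
E
```

```text
{'time': 0.0, 'position': array([ 0.18569604, -0.59601793,  0.2215641 ]), 'tool_rot': array([ 9.88634623e-01,  1.50334318e-01,  1.50818450e-05, -1.08402310e-03]), 'grip_width': 0.08707032239522156, 'q': array([-1.44750869e+00,  5.28488030e-01,  1.43388375e+00, -3.21241996e-05,
        1.18138893e+00, -1.78513168e-01])}
scene [[457.66068961308093, 0.0, 248.4032638062894], [0.0, 457.66068961308093, 193.05750214001856], [0.0, 0.0, 1.0]] [ 1.9255544   1.29893578 -0.61093503] [-0.1828521  -0.26362442  1.19022784]
side [[352.67542560713326, 0.0, 258.89985880615717], [0.0, 352.67542560713326, 199.41968497019474], [0.0, 0.0, 1.0]] [ 0.52898958 -2.64389021  1.21994912] [0.49718315 0.19553576 0.5157538 ]
```

View pics/scene0.png

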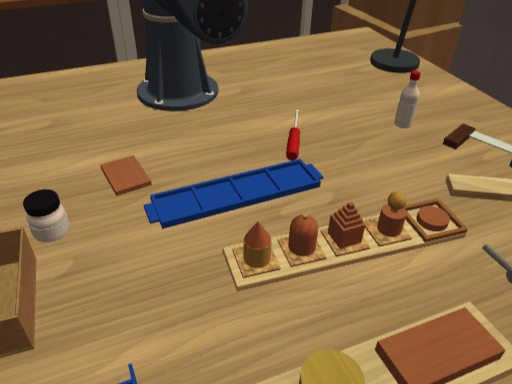

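View pics/side0.png

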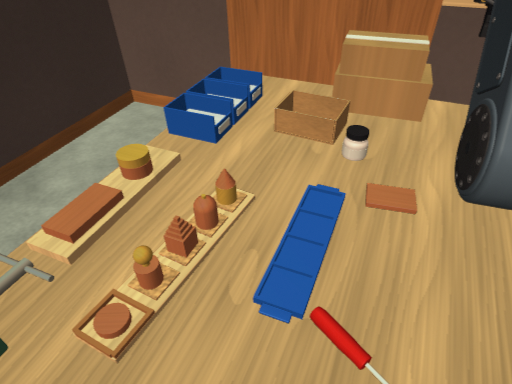

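The scene view faces the robot. On the rack, from the robot's left, stand the ball (398,201), turret (347,208), dome (305,218) and spire (258,225). The copper blank's compartment is at (434,220). The tray runs from (150,210) to (322,175), nearer the robot. The side view shows the same order: ball (143,256), turret (178,220), dome (205,198), spire (226,170).

```bash
cat > h.py <<'E'
import cv2,numpy as np
from rig import robot
def cam(n):
    c=robot.camera(n);c['R']=cv2.Rodrigues(np.array(c['rvec'],float))[0];c['t']=np.array(c['tvec'],float).ravel();c['K']=np.array(c['mtx']);return c
def ground(c,uv,z):
    uv=np.atleast_2d(np.array(uv,float));d=np.c_[uv,np.ones(len(uv))]@np.linalg.inv(c['K']).T@c['R'];o=-c['R'].T@c['t']
    return o+d*((z-o[2])/d[:,2])[:,None]
def proj(c,p): return cv2.projectPoints(np.array(p,float).reshape(-1,1,3),np.array(c['rvec'],float),c['t'],c['K'],None)[0].reshape(-1,2)
def tri(a,ua,b,ub):
    P=[c['K']@np.c_[c['R'],c['t']] for c in(a,b)]
    X=cv2.triangulatePoints(P[0],P[1],np.array(ua,float).reshape(2,1),np.array(ub,float).reshape(2,1));return (X[:3]/X[3]).ravel()
E
python3 - <<'E'
from h import *
S,D=cam('scene'),cam('side')
roi={'scene':(140,150,335,235),'side':(245,175,355,325)}
for n,c in(('scene',S),('side',D)):
    hsv=cv2.cvtColor(c['image'],cv2.COLOR_RGB2HSV)
    m=cv2.inRange(hsv,(100,120,40),(130,255,255));x0,y0,x1,y1=roi[n]
    k=np.zeros_like(m);k[y0:y1,x0:x1]=m[y0:y1,x0:x1]
    ct=max(cv2.findContours(k,0,cv2.CHAIN_APPROX_NONE)[0],key=cv2.contourArea)[:,0]
    for z in(0.014,0.0):
        g=ground(c,ct,z)[:,:2].astype(np.float32);r=cv2.minAreaRect(g*1000);print(n,z,r)
    im=cv2.resize(c['image'],None,fx=4,fy=4,interpolation=cv2.INTER_CUBIC)
    x,y=(215,180) if n=='scene' else (70,160)
    cr=im[y*4-0:y*4+600,x*4:x*4+800] ;cv2.imwrite(f'pics/{n}_z.png',cr[:,:,::-1])
E
```

```text
scene 0.014 ((456.00018310546875, -13.167694091796875), (95.65316009521484, 338.5812072753906), 0.7378711104393005)
scene 0.0 ((439.4682922363281, -6.8784027099609375), (98.19206237792969, 347.5682678222656), 0.737880527973175)
side 0.014 ((449.14666748046875, -3.84326171875), (81.8995132446289, 341.2447509765625), 0.6535571813583374)
side 0.0 ((452.1800537109375, -16.811309814453125), (84.30659484863281, 351.2740783691406), 0.6535607576370239)
```

View pics/scene_z.png

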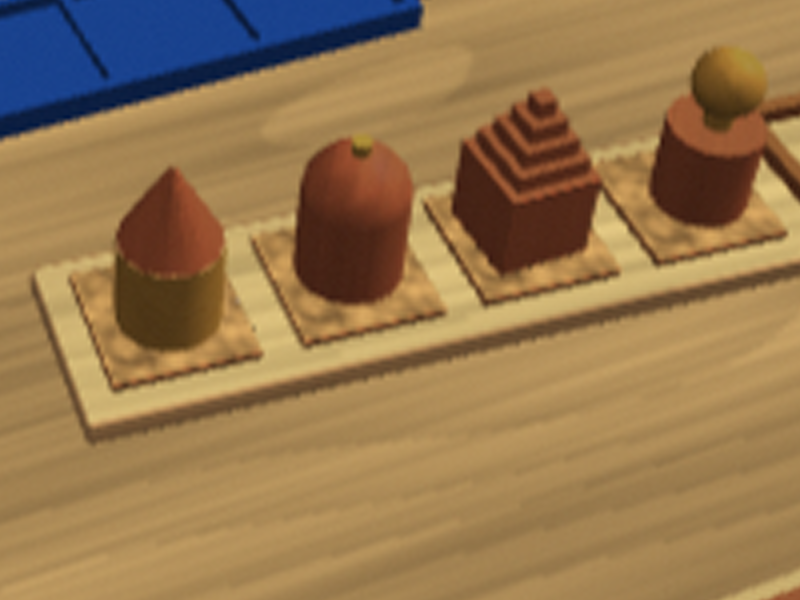

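View pics/side_z.png

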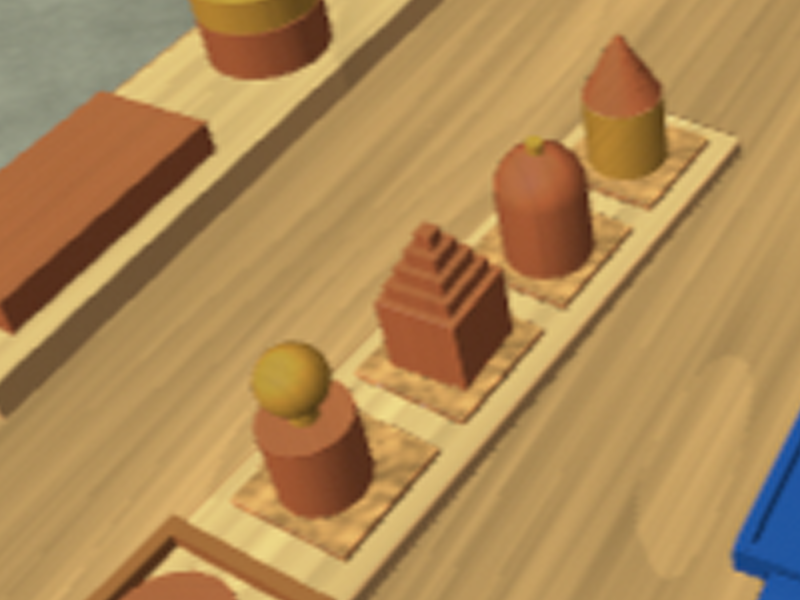

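The crops show these tips and centres as scene/side crop pixels: spire tip (173,167)/(619,36), dome knob (362,140)/(535,140), turret top (543,94)/(428,228), ball centre (729,81)/(291,380). Next I triangulate them and rectify the tray from both views.

```bash
python3 - <<'E'
from h import *
S,D=cam('scene'),cam('side')
print(-S['R'].T@S['t'],-D['R'].T@D['t'])
f=lambda p,o:(np.array(p)+.5)/4-.5+np.array(o)
T={'spire':((173,167),(619,36)),'dome':((362,140),(535,140)),'turret':((543,94),(428,228)),'ball':((729,81),(291,380))}
for n,(a,b) in T.items():
    a=f(a,(215,180));b=f(b,(70,160));print(n,tri(S,a,D,b).round(4))
# tray rectified at 14 mm, 2px/mm: u along -y from y=+0.19, v along -x from x=.51
out=[]
for c in(S,D):
    q=np.array([[.51,.19,.014],[.51,-.21,.014],[.39,-.21,.014],[.39,.19,.014]])
    H=cv2.getPerspectiveTransform(np.float32([[0,0],[800,0],[800,240],[0,240]]),proj(c,q).astype(np.float32))
    out.append(cv2.warpPerspective(c['image'],np.linalg.inv(H),(800,240),flags=cv2.INTER_CUBIC))
cv2.imwrite('pics/tray.png',np.vstack(out)[:,:,::-1])
E
```

```text
[ 1.07882531 -0.25011131  0.5414382 ] [0.34593711 0.43739353 0.49034857]
spire [ 0.6321 -0.0478  0.0959]
dome [0.6362 0.0278 0.0875]
turret [0.6442 0.1008 0.0937]
ball [0.6537 0.1827 0.0824]
```

View pics/tray.png

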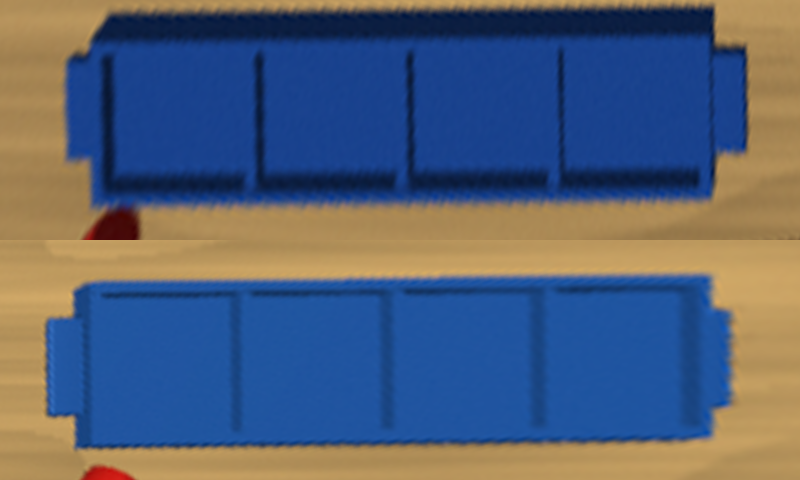

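Triangulated heights (96, 87.5, 94, 82 mm) match the expected 97, 87, 93, 82 mm. The rectified tray centre is about (0.449, -0.0115), its length 310 mm, and its yaw about +0.012 rad. The tray is 0.18 m from the rack. Next I measure the turret yaw and turn the tool so the fingers close along world x.

```bash
python3 - <<'E'
from h import *
S,D=cam('scene'),cam('side')
f=lambda p,o:(np.array(p)+.5)/4-.5+np.array(o)
for c,o,P in((S,(215,180),[(455,208),(507,272),(588,245)]),(D,(70,160),[(382,350),(463,385),(512,325)])):
    g=ground(c,f(P,o),.021)[:,:2];e=np.diff(g,axis=0);print(g.round(4).tolist(),np.linalg.norm(e,axis=1),np.degrees(np.arctan2(e[:,1],e[:,0])))
E
```

```text
[[0.6233, 0.0845], [0.6631, 0.0852], [0.6621, 0.1236]] [0.03973369 0.03842208] [ 0.9421845  91.50131313]
[[0.6733, 0.1145], [0.6287, 0.1182], [0.6271, 0.0793]] [0.04472007 0.03893964] [175.24538948 -92.30234032]
```

play_rows(steps=[1,0,0,0,-1,1,0,0,0,-1,1,0,0,0,-1,1,0,0,0,-1,1,0,0,0,-1,1,0,0,0,-1,1,0,0,0,-1,1,0,0,0,-1,1,0,0,0,-1,1,0,0,0,-1])

```text
time: 1.4
position: [0.1858, -0.5967, 0.2225]
tool_rot: [0.794, 0.608, 0.0, 0.0]
ft_force: [0.4, -0.6, -0.3]
grip_width: 0.0869
grip_force: 0.0
```

play_rows(steps=[1,0,0,0,-0.9,1,0,0,0,-0.9,1,0,0,0,-0.89,1,1,1,0,0,1,1,1,0,0,1,1,1,0,0,1,1,1,0,0,1,1,1,0,0,1,1,1,0,0,1,1,1,0,0])

```text
time: 2.4
position: [0.3969, -0.3855, 0.2227]
tool_rot: [0.707, 0.707, -0.0, 0.0]
ft_force: [1.3, -0.9, -0.2]
grip_width: 0.0874
grip_force: 0.0
```

play_rows(steps=[1,1,0.78,0,0,1,1,0.78,0,0,1,1,0.78,0,0,1,1,0.78,0,0,1,1,0.78,0,0,1,1,0.78,0,0,1,1,0.78,0,0,1,1,0.78,0,0,1,1,0.78,0,0,1,1,0.78,0,0])

```text
time: 3.4
position: [0.6306, -0.0854, 0.2226]
tool_rot: [0.707, 0.707, 0.0, 0.0]
ft_force: [0.1, -0.0, -0.3]
grip_width: 0.0874
grip_force: 0.0
```

play_rows(steps=[1,0.6,0.03,0,0,1,0.65,0,0,0,1,0,0,0.5,0,1,0,0,0.5,0,1,0,0,0.5,0,1,0,0,0.5,0,1,0,0,0.5,0,1,0,0,0.5,0,1,0,0,0.5,0,1,0,0,0,0])

```text
time: 4.4
position: [0.6285, -0.0491, 0.1153]
tool_rot: [0.707, 0.707, -0.001, -0.002]
ft_force: [-0.2, 0.5, -0.8]
grip_width: 0.0869
grip_force: 0.0
```

```bash
python3 - <<'E'
from h import *
a=cam('wrist')['image'];b=cam('side')['image'][100:292,130:386]
cv2.imwrite('pics/w1.png',np.hstack([cv2.resize(a,(400,300)),cv2.resize(b,(400,300))])[:,:,::-1])
E
```

```text
(no output)
```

View pics/w1.png

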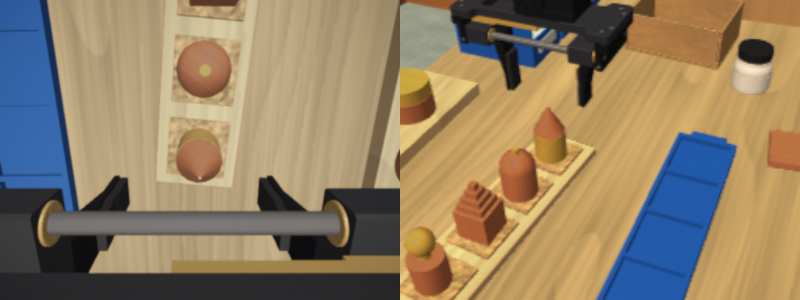

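The spire is centred between the open fingers: in the wrist picture the cone tip is at (200,178) and the fingers at x≈110 and 290. I go down and grip.

play_rows(steps=[1,0.04,0.05,0.5,0,1,0,0.05,0.5,0,1,0,0,0.5,0,1,0,0,0.5,0,1,0,0,0.4,0,1,0,0,0.3,0,1,0,0,0,0,1,0,0,0,0,1,0,0,0,0,1,0,0,0,0])

```text
time: 5.5
position: [0.6343, -0.0482, 0.0374]
tool_rot: [0.707, 0.707, 0.0, 0.001]
ft_force: [-0.0, 0.3, 0.2]
grip_width: 0.0869
grip_force: 0.0
```

```bash
python3 - <<'E'
from h import *
o=robot.get_obs();print(o['position'],o['ft_force'],o['q'])
E
```

```text
[ 0.63428853 -0.04817008  0.03738403] [-0.04839081  0.31117393  0.1660243 ] [-2.51191189e-01  7.81495691e-01  1.53106808e+00 -4.05867621e-06
  8.27402327e-01 -2.51173083e-01]
```

play_rows(steps=[1,0,0,0.1,0,-1,0,0,0,0,-1,0,0,0,0,-1,0,0,0,0,-1,0,0,0,0,-1,0,0,0,0,-1,0,0,0,0,-1,0,0,0,0,-1,0,0,0,0,-1,0,0,0,0], grip_force=25)

```text
time: 6.5
position: [0.6336, -0.048, 0.0335]
tool_rot: [0.707, 0.707, -0.0, -0.0]
ft_force: [-0.6, -0.2, 0.1]
grip_width: 0.0418
grip_force: 25.0
```

play_rows(steps=[-1,0,0,-0.5,0,-1,0,0,-0.8,0,-1,0,0,-0.9,0,-1,0,0,-0.8,0,-1,0.8,-1,0,0,-1,0.8,-1,0,0,-1,0.8,-1,0,0,-1,0.8,-1,0,0,-1,0.8,-1,0,0,-1,0.8,-1,0,0])

```text
time: 7.5
position: [0.4527, 0.0968, 0.1245]
tool_rot: [0.707, 0.707, 0.001, 0.0]
ft_force: [-0.7, 0.5, -1.6]
grip_width: 0.0415
grip_force: 25.0
```

play_rows(steps=[-1,0.23,-0.21,0,0,-1,0,0,0,0,-1,0,0,0.5,0,-1,0,0,0.7,0,-1,0,0,0.7,0,-1,0,0,0.6,0,-1,0,0,0.4,0,-1,0,0,0.3,0,-1,0,0,0,0,-1,0,0,0,0])

```text
time: 8.5
position: [0.4485, 0.1025, 0.0277]
tool_rot: [0.707, 0.707, 0.0, 0.0]
ft_force: [0.1, -1.0, -1.7]
grip_width: 0.0412
grip_force: 25.0
```

```bash
python3 - <<'E'
from h import *
o=robot.get_obs();print(o['position'],o['ft_force'],o['grip_width'])
b=cam('side')['image'][120:330,210:490]
a=cam('scene')['image'][80:290,120:400]
cv2.imwrite('pics/p1.png',np.hstack([cv2.resize(x,(400,300)) for x in(a,b)])[:,:,::-1])
E
```

```text
[0.44850822 0.10249931 0.02770857] [ 0.14149185 -1.03658551 -1.69512499] 0.04122399217393724
```

View pics/p1.png

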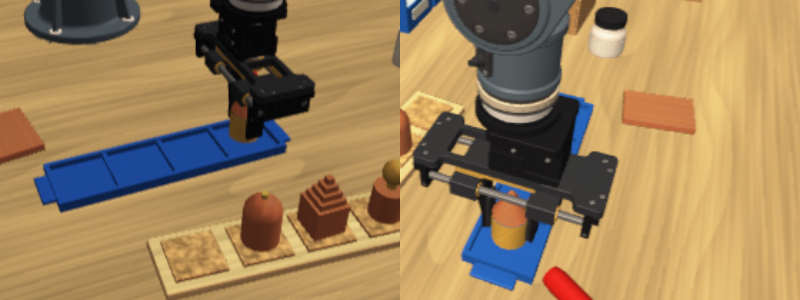

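The spire is held over the tray's left end bay, about 9 mm above the floor. The dome, turret and ball are untouched.

play_rows(steps=[-1,0,0,0.14,0,-1,0,0,0.14,0,-1,0,0,0,0,0.5,0,0,0,0,0.5,0,0,0,0,0.5,0,0,0,0,0.5,0,0,0,0,0.5,0,0,0,0,0.5,0,0,-0.1,0,0.5,0,0,-0.4,0])

```text
time: 9.6
position: [0.4467, 0.1028, 0.0338]
tool_rot: [0.707, 0.707, -0.001, -0.001]
ft_force: [-0.0, -0.1, 0.3]
grip_width: 0.0655
grip_force: 0.0
```

play_rows(steps=[0.5,0,0,-0.8,0,0.5,0,0,-0.9,0,0.5,0,0,-0.9,0,1,0,0,-0.8,0,1,0,0,0,0,1,-0.7,1,0,0,1,-0.7,1,0,0,1,-0.7,1,0,0,1,-0.4,1,0,0,1,0,1,0,0])

```text
time: 10.6
position: [0.598, 0.026, 0.135]
tool_rot: [0.708, 0.706, -0.001, -0.001]
ft_force: [0.8, 0.1, -0.4]
grip_width: 0.087
grip_force: 0.0
```

```bash
python3 - <<'E'
from h import *
o=robot.get_obs();print(o['position'],o['ft_force'],o['grip_width'])
b=cam('side')['image'][120:330,210:490]
a=cam('scene')['image'][80:290,120:400]
cv2.imwrite('pics/p2.png',np.hstack([cv2.resize(x,(400,300)) for x in(a,b)])[:,:,::-1])
E
```

```text
[0.59799835 0.02595318 0.13497888] [ 0.78548785  0.14980401 -0.37676907] 0.0869505142260571
```

View pics/p2.png

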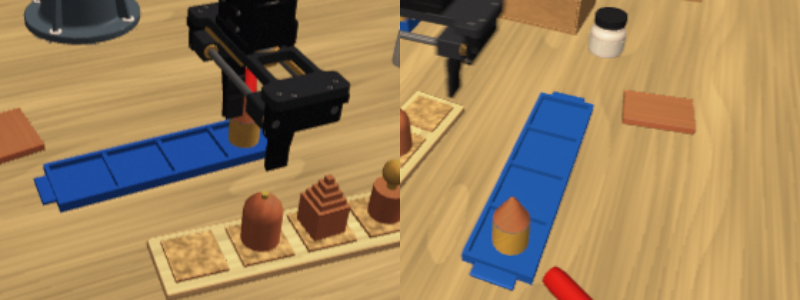

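The spire stands upright in the left end bay. The dome is next.

play_rows(steps=[1,0,0.7,0,0,1,0,0.58,0,0,1,0,0,0.5,0,1,0,0,0.6,0,1,0,0,0.6,0,1,0,0,0.6,0,1,0,0,0.5,0,1,0,0,0.4,0,1,0,0,0.22,0,1,0,0,0,0])

```text
time: 11.7
position: [0.6348, 0.028, 0.0324]
tool_rot: [0.707, 0.707, -0.001, -0.001]
ft_force: [-1.0, -0.4, -0.5]
grip_width: 0.0872
grip_force: 0.0
```

play_rows(steps=[-1,0,0,0,0,-1,0,0,0,0,-1,0,0,0,0,-1,0,0,0,0,-1,0,0,0,0,-1,0,0,0,0,-1,0,0,0,0,-1,0,0,0,0,-1,0,0,0,0,-1,0,0,0,0])

```text
time: 12.7
position: [0.6359, 0.0279, 0.0337]
tool_rot: [0.707, 0.707, 0.0, 0.0]
ft_force: [-0.6, 0.1, 1.7]
grip_width: 0.0436
grip_force: 25.0
```

play_rows(steps=[-1,0,0,-0.5,0,-1,0,0,-0.8,0,-1,0,0,-0.9,0,-1,0,0,-0.8,0,-1,-0.04,-1,0,0,-1,0,-1,0,0,-1,0,-1,0,0,-1,0,-1,0,0,-1,0,-1,0,0,-1,0,-1,0,0])

```text
time: 13.7
position: [0.4546, 0.0267, 0.1243]
tool_rot: [0.707, 0.707, 0.0, 0.0]
ft_force: [-0.1, -0.6, -1.7]
grip_width: 0.0434
grip_force: 25.0
```

play_rows(steps=[-1,0,-0.25,0,0,-1,0,0,0,0,-1,0,0,0.5,0,-1,0,0,0.7,0,-1,0,0,0.7,0,-1,0,0,0.6,0,-1,0,0,0.4,0,-1,0,0,0.3,0,-1,0,0,0.14,0,-1,0,0,0.14,0])

```text
time: 14.7
position: [0.4496, 0.0265, 0.019]
tool_rot: [0.707, 0.707, 0.0, 0.001]
ft_force: [-0.0, 0.2, -1.4]
grip_width: 0.0434
grip_force: 25.0
```

play_rows(steps=[-1,0,0,0,0,0.5,0,0,0,0,0.5,0,0,0,0,0.5,0,0,0,0,0.5,0,0,0,0,0.5,0,0,-0.1,0,0.5,0,0,-0.4,0,0.5,0,0,-0.8,0,0.5,0,0,-1,0,0.5,0,0,-1,0])

```text
time: 15.7
position: [0.4477, 0.0267, 0.1192]
tool_rot: [0.707, 0.707, -0.0, -0.0]
ft_force: [-1.1, -0.4, 0.3]
grip_width: 0.0649
grip_force: 0.0
```

play_rows(steps=[1,0,0,-0.6,0,1,0,0,0,0,1,0.6,1,0,0,1,0.6,1,0,0,1,0.6,1,0,0,1,0.6,1,0,0,1,0.09,1,0,0,1,0,1,0,0,1,0,0.52,0,0,1,0,0,0,0])

```text
time: 16.7
position: [0.6454, 0.1012, 0.1345]
tool_rot: [0.707, 0.707, 0.0, 0.0]
ft_force: [0.1, -0.9, 0.4]
grip_width: 0.0871
grip_force: 0.0
```

```bash
python3 - <<'E'
from h import *
o=robot.get_obs();print(o['position'],o['ft_force'],o['grip_width'])
a=cam('wrist')['image'];b=cam('side')['image'][120:330,210:490]
cv2.imwrite('pics/p3.png',np.hstack([cv2.resize(x,(400,300)) for x in(a,b)])[:,:,::-1])
E
```

```text
[0.64543425 0.10120742 0.13448131] [ 0.12477845 -0.93999121  0.43675157] 0.08707698491108037
```

View pics/p3.png

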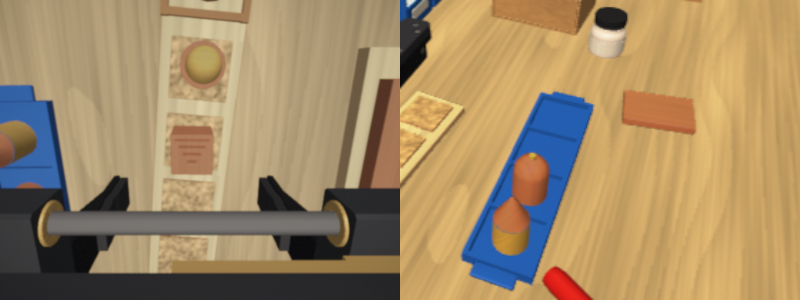

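The dome stands in its bay. In the wrist view the turret is square to the fingers, but it sits at column 192, slightly off the middle. I check that with a ray.

```bash
python3 - <<'E'
from h import *
c=cam('wrist');i=c['image'];k=512/400
h=cv2.cvtColor(i,cv2.COLOR_RGB2HSV);r=i[150:230,200:290].astype(int)
m=((r[:,:,0]-r[:,:,2]>55)&(r[:,:,1]<110)).astype(np.uint8)
ct=max(cv2.findContours(m,0,cv2.CHAIN_APPROX_NONE)[0],key=cv2.contourArea);x,y,w,hh=cv2.boundingRect(ct);print(x+200,y+150,w,hh)
# front face bottom corners z=.021, top corners z=.061
for z,v in((.021,y+150+hh-1),(.061,y+150)): print(z,ground(c,[(x+200,v),(x+199+w,v)],z).round(4).tolist())
print(ground(c,[(203*k,63*k)],.082), c['K'][0])
E
```

```text
225 162 52 11
0.021 [[0.6242, 0.1128, 0.021], [0.6671, 0.1128, 0.021]]
0.061 [[0.6272, 0.1301, 0.061], [0.6635, 0.1301, 0.061]]
[[0.65071034 0.18499559 0.082     ]] [337.88682072   0.         247.18319305]
```

Turret x ≈ 0.645 is confirmed, so I descend and grip.

play_rows(steps=[1,0,0,0.5,0,1,0,0,0.6,0,1,0,0,0.6,0,1,0,0,0.6,0,1,0,0,0.5,0,1,0,0,0.4,0,1,0,0,0.22,0,1,0,0,0,0,-1,0,0,0,0,-1,0,0,0,0])

```text
time: 17.85
position: [0.6446, 0.1014, 0.0344]
tool_rot: [0.707, 0.707, 0.001, 0.001]
ft_force: [0.6, -0.3, 0.5]
grip_width: 0.0776
grip_force: 0.0
```

play_rows(steps=[-1,0,0,0,0,-1,0,0,0,0,-1,0,0,0,0,-1,0,0,0,0,-1,0,0,0,0,-1,0,0,0,0,-1,0,0,-0.5,0,-1,0,0,-0.8,0,-1,0,0,-0.9,0,-1,0,0,-0.8,0])

```text
time: 18.85
position: [0.6438, 0.1014, 0.1253]
tool_rot: [0.707, 0.707, 0.0, 0.0]
ft_force: [0.1, -0.2, -1.5]
grip_width: 0.0395
grip_force: 25.0
```

play_rows(steps=[-1,-0.72,-0.93,0,0,-1,-0.72,-0.93,0,0,-1,-0.72,-0.93,0,0,-1,-0.72,-0.93,0,0,-1,-0.72,-0.93,0,0,-1,-0.71,-0.92,0,0,-1,-0.71,-0.92,0,0,-1,0,0,0,0,-1,0,0,0.5,0,-1,0,0,0.7,0])

```text
time: 19.85
position: [0.4513, -0.0499, 0.0889]
tool_rot: [0.707, 0.707, 0.001, 0.003]
ft_force: [-0.9, -0.6, -2.0]
grip_width: 0.0399
grip_force: 25.0
```

play_rows(steps=[-1,0,0,0.7,0,-1,0,0,0.6,0,-1,0,0,0.4,0,-1,0,0,0.3,0,-1,0,0,0.14,0,-1,0,0,0.14,0,-1,0,0,0,0,0.5,0,0,0,0,0.5,0,0,0,0,0.5,0,0,0,0])

```text
time: 20.85
position: [0.4496, -0.0493, 0.0196]
tool_rot: [0.707, 0.707, 0.0, 0.001]
ft_force: [-0.6, -0.5, 0.5]
grip_width: 0.0565
grip_force: 0.0
```

play_rows(steps=[0.5,0,0,0,0,0.5,0,0,-0.1,0,0.5,0,0,-0.4,0,0.5,0,0,-0.8,0,0.5,0,0,-1,0,0.5,0,0,-1,0,0.5,0,0,-0.6,0,1,0,0,0,0,1,0,0,0,0,1,0,0,0,0])

```text
time: 21.85
position: [0.4484, -0.0489, 0.1353]
tool_rot: [0.707, 0.707, -0.0, -0.001]
ft_force: [-0.5, -0.6, 0.5]
grip_width: 0.0815
grip_force: 0.0
```

play_rows(steps=[1,0.97,0.85,0,0,1,0.97,0.85,0,0,1,0.97,0.85,0,0,1,0.97,0.85,0,0,1,0.97,0.85,0,0,1,0.97,0.85,0,0,1,0.97,0.85,0,0,1,0.97,0.85,0,0,1,0,0,0,0,1,0,0,0,0])

```text
time: 22.85
position: [0.652, 0.1839, 0.1337]
tool_rot: [0.707, 0.708, -0.002, -0.001]
ft_force: [-0.4, 0.3, 0.6]
grip_width: 0.087
grip_force: 0.0
```

play_rows(steps=[1,0,0,0.5,0,1,0,0,0.6,0,1,0,0,0.6,0,1,0,0,0.6,0,1,0,0,0.5,0,1,0,0,0.4,0,1,0,0,0.22,0,1,0,0,0,0,-1,0,0,0,0,-1,0,0,0,0])

```text
time: 23.85
position: [0.6539, 0.1837, 0.0345]
tool_rot: [0.707, 0.707, 0.001, 0.001]
ft_force: [-0.3, 0.3, 0.2]
grip_width: 0.0776
grip_force: 0.0
```

play_rows(steps=[-1,0,0,0,0,-1,0,0,0,0,-1,0,0,0,0,-1,0,0,0,0,-1,0,0,0,0,-1,0,0,0,0,-1,0,0,-0.5,0,-1,0,0,-0.8,0,-1,0,0,-0.9,0,-1,0,0,-0.8,0])

```text
time: 24.85
position: [0.6532, 0.1836, 0.1254]
tool_rot: [0.707, 0.707, 0.0, 0.0]
ft_force: [0.6, 0.7, -1.4]
grip_width: 0.0394
grip_force: 25.0
```

play_rows(steps=[-1,-0.94,-0.62,0,0,-1,-0.94,-0.62,0,0,-1,-0.94,-0.62,0,0,-1,-0.94,-0.62,0,0,-1,-0.94,-0.62,0,0,-1,-0.94,-0.62,0,0,-1,-0.94,-0.62,0,0,-1,-0.94,-0.62,0,0,-1,-0.94,-0.62,0,0,-1,-0.94,-0.62,0,0])

```text
time: 25.85
position: [0.4666, -0.0995, 0.1245]
tool_rot: [0.707, 0.707, 0.0, 0.001]
ft_force: [0.7, -0.5, -1.8]
grip_width: 0.0398
grip_force: 25.0
```

play_rows(steps=[-1,-0.89,-0.57,0,0,-1,0,0,0,0,-1,0,0,0.5,0,-1,0,0,0.7,0,-1,0,0,0.7,0,-1,0,0,0.6,0,-1,0,0,0.4,0,-1,0,0,0.3,0,-1,0,0,0.14,0,-1,0,0,0.14,0])

```text
time: 26.85
position: [0.4507, -0.1251, 0.0193]
tool_rot: [0.707, 0.707, 0.0, 0.0]
ft_force: [-0.2, -0.1, -1.0]
grip_width: 0.0395
grip_force: 25.0
```

play_rows(steps=[-1,0,0,0,0,0.5,0,0,0,0,0.5,0,0,0,0,0.5,0,0,0,0,0.5,0,0,0,0,0.5,0,0,-0.1,0,0.5,0,0,-0.4,0,0.5,0,0,-0.8,0,0.5,0,0,-1,0,0.5,0,0,-1,0])

```text
time: 27.85
position: [0.4497, -0.1249, 0.1198]
tool_rot: [0.707, 0.707, -0.0, -0.0]
ft_force: [1.0, 0.0, -0.2]
grip_width: 0.0651
grip_force: 0.0
```

play_rows(steps=[1,0,0,-1,0,1,0,0,-1,0,1,-1,0,0,0,1,-1,0,0,0,1,-1,0,0,0,1,-1,0,0,0,1,-1,0,0,0,1,-1,0,0,0,1,0,0,0,0,1,0,0,0,0])

```text
time: 28.85
position: [0.4496, -0.3051, 0.1786]
tool_rot: [0.708, 0.707, 0.0, -0.0]
ft_force: [-0.6, 0.3, -0.0]
grip_width: 0.0871
grip_force: 0.0
```

```bash
python3 - <<'E'
from h import *
o=robot.get_obs();print(o['position'],o['ft_force'],o['grip_width'])
b=cam('side')['image'][120:330,210:490]
a=cam('scene')['image'][80:290,120:400]
cv2.imwrite('pics/p4.png',np.hstack([cv2.resize(x,(400,300)) for x in(a,b)])[:,:,::-1])
E
```

```text
[ 0.44955424 -0.3050668   0.17862539] [-0.55048997  0.29406457 -0.01880683] 0.08708239479959276
```

View pics/p4.png

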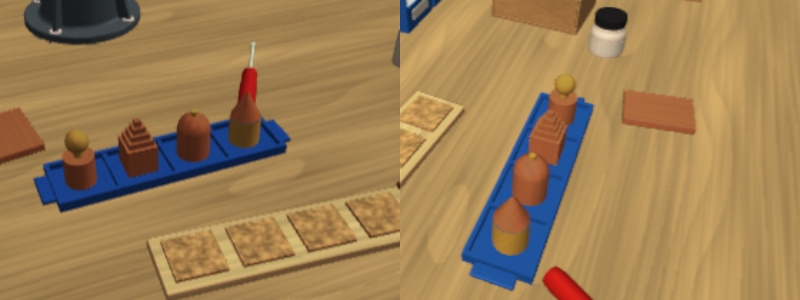

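All four stand upright, centred in their bays in reverse order: in the left crop the ball is at (78,160), turret (138,145), dome (194,135) and spire (245,120).

```bash
python3 -c "
from rig import robot
print(robot.hand_in())"
```

```text
the job is handed in; nothing more can be done
None
```

The job is handed in, and no verdict was returned: in the last picture all four finials stood upright and free in the tray in reverse order (from the robot's left: spire, dome, turret, ball), with about 29 s of the 104 s used.

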